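Set out the tasting stand: spreader in its slot, jar unscrewed

ROBOT

A 6-joint arm with a two-finger parallel gripper is mounted at the origin on the work surface. World frame = base frame: x ahead of the robot, y to its left, z up, the work surface at z = 0. Lengths are in m, angles in rad, forces in N, time in s.
With the tool pointing down it reaches from about 0.35 to 0.85 m from the base axis. Payload 8.1 kg.
Tool frame: the origin (TCP) lies at the very end of the fingers, on their centre line; the grasp point (between the pads) lies 19 mm behind it; x points along the fingers, y is the direction in which the jaws open and shut, and the axes are right-handed (so a half turn about x gives the same grasp; the last joint's range is limited). The gripper opens to 93 mm and grips with 3 to 60 N. Pads are 15 mm wide; open, the fingers measure 128 mm over their backs; the gripper's body (75 mm by 188 mm) begins 65 mm behind the grasp point.
Start: joints at [1.15, 0.13, 1.488, -0, 1.523, -0.085], TCP at [0.198, 0.567, 0.219] pointing down, gripper open.
Joint ranges: [-2.96, 2.96], [-0.89, 2.26], [0.02, 2.5], [-1.34, 4.48], [0, 2.73], [-2.66, 2.66]. Speed limits (rad/s): [2.39, 2.39, 2.79, 3.14, 3.14, 3.14].

INTERFACE

Orientations are given as a rotation vector (axis times angle).
In Python, from plant import * gives the robot as it stands. The module is installed in compiled form; this text tells all that it offers.
- The arm moves only by the tool apply_moves, never from a script. Its argument "series" is a list of rows, each an object with "jaw": the gripper's target within -1 to 1 (shut at 1, half-way at 0, fully open at -1); "linear": the shift along the tool's x, y, z normalised to -1 to 1, where 1 is 0.6 m, a list of three; "roll": the turn about the tool's x normalised to -1 to 1, where 1 is 30 degrees. A call has 1 to 20 rows; each row is the pose to reach, as a shift and turn from the pose measured when the call began, along the tool's axes at that moment; what a row does not reach only later rows make up. A row lasts 1/8 s, in which the tool goes at most 62.5 mm and 10.7 degrees, less where a joint would pass 70% of its speed; a pose out of reach is approached as far as the arm can. A call with a number of a shift or a turn outside -1 to 1 is refused whole. A call with a gripper value outside its range is refused whole. The fingers move at their own pace and stop on an object; "force" is the grip in N (left out, the last holds). Time passes only in rows, so rows that repeat a pose let the fingers close. It gives the time, the measured TCP pose, the force and the opening at its end, in the units of the state.
- read_state(): the state, without advancing time (a new reading comes with each control period).
- read_camera(name): name is "side" or "top" or "wrist"; returns a dict with "pixels" (400x640x3 uint8, blue, green, red), "intrinsics" (3x3 intrinsics, pixels), "rvec" (rotation vector, rad) and "tvec" (3), from world to camera coordinates, as OpenCV has them; the wrist camera has in their place "tool_from_camera" (4x4, takes a point from camera to tool coordinates, whose origin is the TCP and whose axes are the tool frame's). Camera axes: x right, y down, z forward; pixel columns grow to the right and rows downward; lengths in m; the calibration is good to about 2 mm. A picture is of the moment at which its call begins: read the wrist's pose just before it. There is no depth.
- close_job(): hands the job in, once; it reports no verdict.
The state is a dict: "t": time; "q": joint angles; "dq": joint speeds; "joint_torque": joint torques, N m; "tool_pos": TCP position; "orientation": TCP orientation; "force": force on the tool from outside, world axes, zero at the start; "wrist_torque": the same for the moment, N m; "opening": finger opening in m.
Only numpy, scipy, OpenCV 4.12 (cv2) and the standard library are available. Lean on these libraries where they do the work, as an engineer would, in place of code of your own. Each camera call takes 0.05 s, during which the arm holds its last target. There are 200 camera calls.

TASK

Get the tasting stand ready for customers: first lay the spreader flat in its slot on the stand, blade in the wide bay and handle in the narrow one, and let go of it. Then, while the square pocket braces the jar, unscrew the jar's tight cap anticlockwise, stop turning once the thread lets go, and lift it straight up without pulling the jar out of its pocket or tipping it. Finish still holding the cap level two or three centimetres above the open mouth, not putting it down, and leave the spare jar, the cup and the peach alone.

Things in the scene. Friction and masses are not known exactly. Their poses are not given: they have to be found in the camera images.
- stand: wooden tasting stand fixed to the counter: a board 250 x 225 x 12 mm (x, y, z); origin under the board's centre, z up, the board's top 12 mm above the counter. It carries the square jar pocket on its +y half and the spreader slot along its x axis on its -y half
- slot (a point): middle of the spreader slot on the board's top, 60 mm from the stand's centre towards its -y; axes as the stand. 210 mm long inside along x, walls 12 mm high: wide blade bay (48 mm inside) from 35 to 105 mm towards +x, narrow handle bay (26 mm inside) from 55 to 105 mm towards -x; no walls between the bays, so fingers fit beside the handle
- pocket (a point): centre of the jar pocket's floor on the board's top, 65 mm from the stand's centre towards its +y; four walls 10 mm thick and 28 mm high round a square of 62 mm inside
- spreader: loose spreader, 200 mm long, about 80 g, flat on the counter: wooden handle 130 x 18 x 16 mm from 100 mm behind to 30 mm ahead of the origin, flat steel blade 70 x 40 x 3 mm from 30 to 100 mm ahead. Origin on its underside at mid-length (balance point about 10 mm ahead), x towards the blade, z up. Handle and blade share the flat underside
- blade_end (a point): tip of the blade, on the underside, 100 mm along x from the spreader's origin
- jar: loose amber jar, about 0.4 kg, in the pocket, where it can twist by 4 degrees: square body 58 x 58 x 60 mm, above it a neck 42 mm across up to 94 mm with a two-start thread. Origin at the centre of its underside, z up, its x axis within 3 degrees of the stand's at the start. A sprung seal disc in the neck pushes the cap up with 10 to 18 N: the thread is tight (0.3 to 0.6 N m)
- mouth (a point): centre of the neck's rim, 94 mm above the jar's underside; once the cap is off, the white seal disc stands about 10 mm above the rim
- cap: round steel screw cap 60 mm across, 24 mm high, hollow, 50 g, screwed on the jar, its lower edge 75 to 78 mm above the jar's underside (15 to 18 mm above the shoulder). A raised bar 44 x 6 x 3 mm across its top marks its x axis. Origin at the centre of its lower edge, z up. At the start its x axis is 40 to 85 degrees clockwise (seen from above) of the jar's x axis
- cap_rim (a point): the cap's origin. Unscrewing is anticlockwise from above, rising 0.047 mm per degree. The thread lets go 13 degrees before the bar is parallel to the jar's (and stand's) x axis; with the bar parallel the cap is surely free: the sprung seal can pop it up about 5 mm and it lifts straight off. If held down and turned on, it meets the next thread 20 degrees past parallel
- spare_jar: bystander: round closed jar 60 mm across, 85 mm high; origin under its centre
- cup: bystander: paper cup 72 mm across, 85 mm high; origin under its centre
- peach: bystander: peach in a white foam cup, 80 mm across, 80 mm high; origin under its centre
Things that resemble listed ones, but are neither listed nor needed, are in the scene too. Of the things like the spreader, leave any that is pink; of the rest the smaller one is meant. Of the things shaped like the cap, the steel one is meant.

How it is judged:
By the outcome, as a careful person would: the job done as asked, in the order asked, and still so for the second after the job is handed in, while the arm keeps its last pose, push and grip.
It also fails if it takes over 48 s, if anything falls off the work surface, if the arm or the gripper's body presses on something with over 40 N, if the wrist force passes 120 N, or if a joint passes its speed limit or range.

## Working session

There is one attempt and no reset: what is moved stays moved. The work goes in short steps, Python scripts to look and compute and a tool call to move; the robot and the scene stay as the last step left them, time stands still between calls to the robot, and variables do not carry over. Pictures are saved under pics/ and viewed, about 8 in all and at most 12, crops included, and the job is handed in when it is done.

Besides the shell and the picture viewer there is one more tool, called after "Request:" as name(argument=value, ...) on one line, values as JSON. apply_moves: Moves the arm, as the interface text tells. Its arguments: {"type":"object","properties":{"series":{"type":"array"},"force":{"type":"number"}},"required":["series"]}

```bash
mkdir -p pics; cat > h.py <<'E'
import numpy as np, cv2
from plant import *
from scipy.spatial.transform import Rotation as R
def cam(name):
    s=read_state(); c=read_camera(name); K=np.array(c["intrinsics"],float)
    if name=="wrist":
        T=np.array(c["tool_from_camera"]); Rt=R.from_rotvec(s["orientation"]).as_matrix()
        Rc=Rt@T[:3,:3]; o=Rt@T[:3,3]+np.array(s["tool_pos"])
    else:
        Rw=cv2.Rodrigues(np.array(c["rvec"],float))[0]; Rc=Rw.T; o=-Rc@np.array(c["tvec"],float).ravel()
    return c["pixels"],K,Rc,o
def onplane(C,uv,z):
    _,K,Rc,o=C; uv=np.atleast_2d(uv).astype(float)
    d=(Rc@np.linalg.inv(K)@np.c_[uv,np.ones(len(uv))].T).T
    return o+d*((z-o[2])/d[:,2])[:,None]
def proj(C,P):
    _,K,Rc,o=C; p=(np.atleast_2d(P)-o)@Rc@K.T; return p[:,:2]/p[:,2:]
E
python3 - <<'E'
from h import *
s=read_state(); print({k:np.round(v,3) for k,v in s.items()})
print(R.from_rotvec(s["orientation"]).as_matrix().round(3))
for n in("top","side"):
    C=cam(n); cv2.imwrite(f"pics/{n}0.png",C[0]); print(n,C[3],C[2].round(2).tolist(),C[1].tolist())
E
```

```text
{'t': np.float64(0.0), 'q': array([ 1.15 ,  0.131,  1.489, -0.   ,  1.523, -0.085]), 'dq': array([ 0.001,  0.   , -0.001,  0.001, -0.001,  0.001]), 'joint_torque': array([ 2.0000e-03, -5.5986e+01, -4.9176e+01,  7.7000e-02,  3.6000e-02,
       -0.0000e+00]), 'tool_pos': array([0.197, 0.566, 0.218]), 'orientation': array([ 0.262,  1.555, -0.265]), 'force': array([-0.248,  0.063,  0.548]), 'wrist_torque': array([0.015, 0.033, 0.008]), 'opening': np.float64(0.093)}
[[-0.001  0.33   0.944]
 [-0.002  0.944 -0.33 ]
 [-1.    -0.002 -0.   ]]
top [0.27207374 0.07768502 1.24474971] [[0.03, -0.98, 0.19], [-1.0, -0.03, -0.01], [0.01, -0.19, -0.98]] [[397.0966416184946, 0.0, 313.16030867101983], [0.0, 397.0966416184946, 197.69370142973222], [0.0, 0.0, 1.0]]
side [-0.31278896 -0.77930904  0.9215794 ] [[0.73, -0.4, 0.56], [-0.68, -0.43, 0.59], [0.01, -0.81, -0.59]] [[499.08639430538045, 0.0, 320.1137975272064], [0.0, 499.08639430538045, 200.2290907898989], [0.0, 0.0, 1.0]]
```

View pics/top0.png

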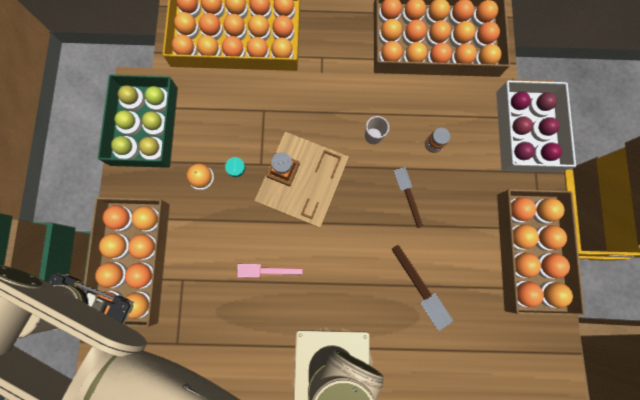

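View pics/side0.png

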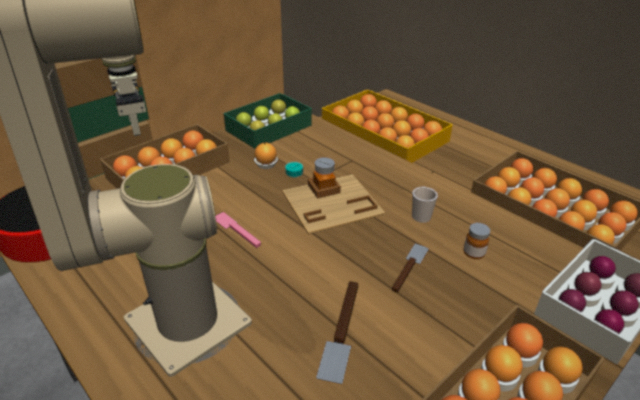

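The top view shows the stand with corners near (287,133), (348,156), (320,226) and (256,200). The wide bay is at the top right near (329,160) and the narrow one near (311,209). The small steel spreader runs from its blade at (401,170) to its handle end at (419,226). The jar and cap are at (282,162), the spare jar at (438,140) and the cup at (376,128). The large spreader and the pink one are decoys.

```bash
python3 - <<'E'
from h import *
C=cam("top")
P=lambda l,z:onplane(C,l,z)[:,:2].round(3)
b=P([(287,133),(348,156),(320,226),(256,200)],.012);print("board",b.tolist(),b.mean(0), np.linalg.norm(np.diff(b,axis=0),axis=1))
print("bays wide/narrow",P([(329,160),(311,209)],.015))
print("spreader",P([(401,170),(419,226)],.005)); print("cap",P([(282,158)],.112)); print("jar,cup",P([(440,132)],.085),P([(376,122)],.085))
im=C[0]; cv2.imwrite("pics/t1.png",cv2.resize(im[110:250,220:460],None,fx=3.3,fy=3.3,interpolation=cv2.INTER_CUBIC))
E
```

```text
board [[0.725, 0.158], [0.652, -0.042], [0.423, 0.044], [0.5, 0.247]] [0.575   0.10175] [0.21290608 0.24461603 0.21711287]
bays wide/narrow [[0.636 0.02 ]
 [0.475 0.073]]
spreader [[ 0.613 -0.214]
 [ 0.432 -0.268]]
cap [[0.61  0.164]]
jar,cup [[ 0.715 -0.318]] [[ 0.742 -0.12 ]]
```

Request:
apply_moves(series=[{"jaw": -1,"linear": [-0.13,-0.52,0.85],"roll": 0},{"jaw": -1,"linear": [-0.13,-0.52,0.85],"roll": 0},{"jaw": -1,"linear": [-0.13,-0.52,0.85],"roll": 0},{"jaw": -1,"linear": [-0.13,-0.52,0.85],"roll": 0},{"jaw": -1,"linear": [-0.13,-0.52,0.85],"roll": 0},{"jaw": -1,"linear": [-0.13,-0.52,0.85],"roll": 0},{"jaw": -1,"linear": [-0.13,-0.52,0.85],"roll": 0},{"jaw": -1,"linear": [-0.13,-0.52,0.85],"roll": 0},{"jaw": -1,"linear": [-0.13,-0.52,0.85],"roll": 0},{"jaw": -1,"linear": [-0.13,-0.52,0.85],"roll": 0},{"jaw": -1,"linear": [-0.13,-0.52,0.85],"roll": 0},{"jaw": -1,"linear": [-0.13,-0.52,0.85],"roll": 0},{"jaw": -1,"linear": [-0.13,-0.52,0.85],"roll": 0},{"jaw": -1,"linear": [-0.13,-0.52,0.85],"roll": 0}])

```text
t: 1.9
tool_pos: [0.5757, 0.1046, 0.2962]
orientation: [0.261, 1.555, -0.263]
force: [0.5, 1.6, 0.5]
opening: 0.0933
```

```bash
python3 - <<'E'
from h import *
C=cam("wrist"); s=read_state(); print(s["t"],s["tool_pos"],s["q"]); print(C[3],C[2].round(3).tolist(),C[1])
cv2.imwrite("pics/w1.png",C[0]); np.savez("w1.npz",im=C[0],K=C[1],Rc=C[2],o=C[3])
E
```

```text
1.95 [0.57583922 0.10443894 0.29631199] [ 9.25825785e-02  7.20402626e-02  1.41030464e+00 -1.18334239e-03
  1.65982177e+00 -1.14389301e+00]
[0.49913326 0.13129059 0.462346  ] [[0.327, 0.904, 0.275], [0.945, -0.313, -0.096], [-0.001, 0.291, -0.957]] [[339.72376032   0.         319.1188242 ]
 [  0.         339.72376032 197.72243495]
 [  0.           0.           1.        ]]
```

View pics/w1.png

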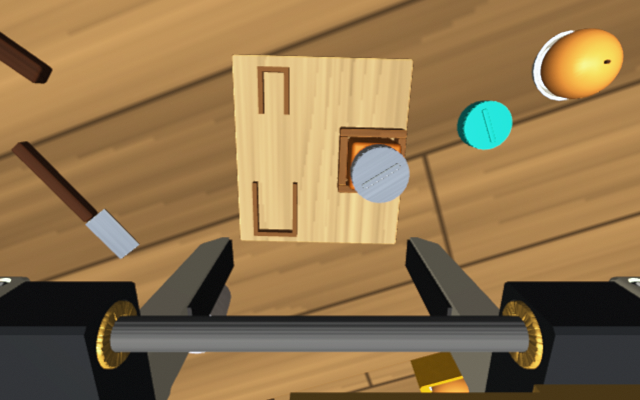

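The wrist view shows board corners at (233,55), (412,58), (397,244) and (240,240). The wide bay is near (276,210), the narrow one near (273,90). The cap top is at (380,174) with its bar running diagonally, and the spreader runs from (20,147) to (122,245). I'll measure with masks next.

```bash
python3 - <<'E'
from h import *
d=np.load("w1.npz"); im=d["im"]; C=(im,d["K"],d["Rc"],d["o"])
for p in [(320,100),(450,40),(320,230),(255,200),(255,95),(380,150),(375,178),(105,235),(60,185),(130,100)]: print(p,im[p[1],p[0]],cv2.cvtColor(im[p[1]:p[1]+1,p[0]:p[0]+1],cv2.COLOR_BGR2HSV).ravel())
cv2.imwrite("pics/w1c.png",np.hstack([cv2.resize(im[50:250,228:418],None,fx=3,fy=3,interpolation=cv2.INTER_CUBIC)]))
E
```

```text
(320, 100) [138 201 231] [ 20 103 231]
(450, 40) [ 71 118 157] [ 16 140 157]
(320, 230) [139 199 230] [ 20 101 230]
(255, 200) [ 54  99 151] [ 14 164 151]
(255, 95) [139 201 230] [ 20 101 230]
(380, 150) [193 178 168] [108  33 193]
(375, 178) [195 183 171] [105  31 195]
(105, 235) [192 178 167] [107  33 192]
(60, 185) [27 45 80] [ 10 169  80]
(130, 100) [ 78 130 171] [ 17 139 171]
```

View pics/w1c.png

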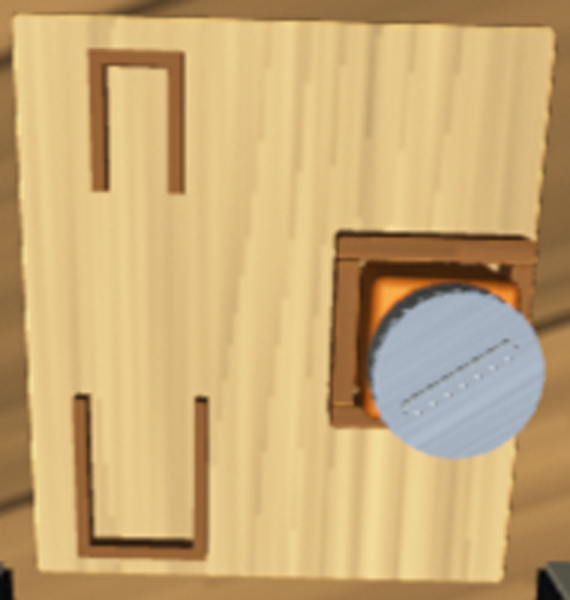

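```bash
cat > m1.py <<'E'
from h import *
d=np.load("w1.npz"); im=d["im"]; C=(im,d["K"],d["Rc"],d["o"])
hsv=cv2.cvtColor(im,cv2.COLOR_BGR2HSV)
def big(m,box):
    z=np.zeros(m.shape,np.uint8); x0,y0,x1,y1=box; z[y0:y1,x0:x1]=m[y0:y1,x0:x1]
    return max(cv2.findContours(z,cv2.RETR_EXTERNAL,cv2.CHAIN_APPROX_NONE)[0],key=cv2.contourArea)
b=big(cv2.inRange(hsv,(10,40,190),(30,130,255)),(220,40,430,260))
h=cv2.convexHull(b); q=cv2.approxPolyDP(h,8,True)[:,0]; print("px",q.tolist())
q=np.array([(232.5,55),(412.5,58.5),(395.5,244),(240.5,240.5)]) if len(q)!=4 else q.astype(float)
w=onplane(C,q,.012)[:,:2]; print(w.round(4).tolist(),np.linalg.norm(w-np.roll(w,1,0),axis=1).round(4))
r=cv2.minAreaRect(onplane(C,h[:,0],.012)[:,:2].astype(np.float32)*1000); print("rect",r)
sl=np.array([(90,49),(184,52),(82,396),(202,398),(79,557),(207,557)])/3+(228,50)
print("slot wall outer pts",onplane(C,sl,.024)[:,:2].round(4).tolist())
br=np.array([(409,409),(513,345)])/3+(228,50); w=onplane(C,br,.115)[:,:2]; v=w[1]-w[0]; print("bar",w.mean(0).round(4),np.linalg.norm(v),np.degrees(np.arctan2(v[1],v[0])))
st=cv2.inRange(hsv,(95,15,130),(120,80,255))
c=big(st,(330,130,430,215)); (x,y),rad=cv2.minEnclosingCircle(c); print("cap",(x,y),rad,onplane(C,[(x,y)],.112).round(4))
bl=big(st,(70,190,150,270)); p=onplane(C,bl[:,0],.002)[:,:2].astype(np.float32)*1000; print("blade",cv2.minAreaRect(p))
hd=big(cv2.inRange(hsv,(0,100,20),(15,255,100)),(0,130,100,230)); p=onplane(C,hd[:,0],.014)[:,:2].astype(np.float32)*1000; print("handle",cv2.minAreaRect(p))
E
python3 m1.py
```

```text
px [[233, 55], [412, 61], [394, 243], [240, 239]]
[[0.4208, 0.0462], [0.4994, 0.2522], [0.7286, 0.166], [0.6501, -0.0418]] [0.2455 0.2206 0.2448 0.2221]
rect ((574.7200927734375, 105.45297241210938), (224.01019287109375, 248.66148376464844), 69.40379333496094)
slot wall outer pts [[0.4444, 0.0719], [0.4579, 0.1073], [0.5768, 0.0144], [0.595, 0.0643], [0.6479, -0.0162], [0.6674, 0.0401]]
bar [0.5977 0.1661] 0.04192200049443535 104.04572042075114
cap (379.8492126464844, 173.5753936767578) 28.580747604370117 [[0.5957 0.1655 0.112 ]]
blade ((584.8668212890625, -220.04425048828125), (69.6180419921875, 38.07332992553711), 18.20661735534668)
handle ((488.63311767578125, -243.6873321533203), (128.75563049316406, 30.61736488342285), 18.46226692199707)
```

Request:
apply_moves(series=[{"jaw": -1,"linear": [0.29,-0.567,0.113],"roll": -1},{"jaw": -1,"linear": [0.29,-0.567,0.113],"roll": -1},{"jaw": -1,"linear": [0.29,-0.567,0.113],"roll": -1},{"jaw": -1,"linear": [0.29,-0.567,0.113],"roll": -1},{"jaw": -1,"linear": [0.29,-0.567,0.113],"roll": -1},{"jaw": -1,"linear": [0.29,-0.567,0.113],"roll": -1},{"jaw": -1,"linear": [0.29,-0.567,0.113],"roll": -1},{"jaw": -1,"linear": [0.29,-0.567,0.113],"roll": -1},{"jaw": -1,"linear": [0.29,-0.567,0.113],"roll": -1}])

```text
t: 3.08
tool_pos: [0.5292, -0.2382, 0.1239]
orientation: [-0.151, 1.565, 0.148]
force: [-0.0, 0.4, 0.2]
opening: 0.0927
```

Request:
apply_moves(series=[{"jaw": -0.5,"linear": [0,0,0],"roll": -0.25},{"jaw": -0.5,"linear": [0,0,0],"roll": -0.25}])

```text
t: 3.32
tool_pos: [0.5304, -0.2369, 0.1253]
orientation: [-0.256, 1.553, 0.251]
force: [-0.9, -0.7, -0.9]
opening: 0.0777
```

```bash
cat > m2.py <<'E'
from h import *
C=cam("wrist"); s=read_state(); M=R.from_rotvec(s["orientation"]).as_matrix(); im=C[0]
print(s["t"],s["tool_pos"],s["q"].round(2) if hasattr(s["q"],"round") else s["q"],"zyaw",np.degrees(np.arctan2(M[1,2],M[0,2])),s["opening"])
hsv=cv2.cvtColor(im,cv2.COLOR_BGR2HSV)
org=np.array([.5231,-.2403]); 
cv2.imwrite("pics/w2.png",im); np.savez("w2.npz",im=im,K=C[1],Rc=C[2],o=C[3])
u=np.array([np.cos(np.radians(18.2)),np.sin(np.radians(18.2))])
for a in(-100,30,100): print(a,proj(C,np.r_[org+u*a/1000,0]).round(0))
E
python3 m2.py
```

```text
3.375 [ 0.53017385 -0.2370254   0.12501195] [-0.51  0.14  1.65 -0.    1.35 -2.4 ] zyaw 18.37866552374479 0.07374063418370722
-100 [[319.  59.]]
30 [[318. 212.]]
100 [[318. 281.]]
```

View pics/w2.png

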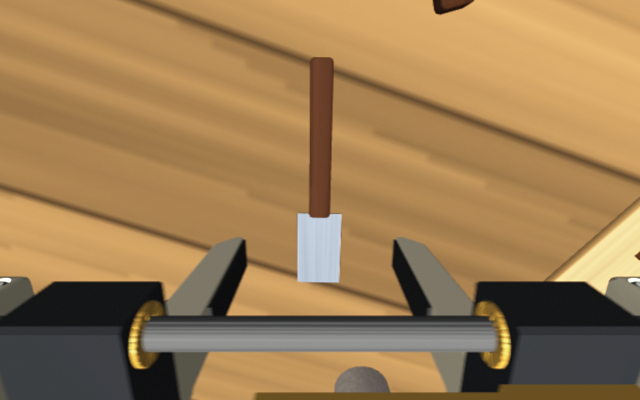

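The wrist view shows the handle from (321,58) to the blade joint at (319,214) and the tip at (319,281). This is within 3 px of the prediction, so I'll descend and grip.

Request:
apply_moves(series=[{"jaw": -0.4,"linear": [0.1,0,0],"roll": 0},{"jaw": -0.4,"linear": [0.18,0,0],"roll": 0},{"jaw": -0.4,"linear": [0.203,0,0],"roll": 0},{"jaw": -0.4,"linear": [0.203,0,0],"roll": 0},{"jaw": 1,"linear": [0.203,0,0],"roll": 0},{"jaw": 1,"linear": [0.203,0,0],"roll": 0},{"jaw": 1,"linear": [0.203,0,0],"roll": 0},{"jaw": 1,"linear": [0.203,0,0],"roll": 0},{"jaw": 1,"linear": [0.203,0,0],"roll": 0},{"jaw": 1,"linear": [0.203,0,0],"roll": 0}], force=30)

```text
t: 4.62
tool_pos: [0.5305, -0.2373, 0.0033]
orientation: [-0.254, 1.554, 0.25]
force: [0.1, 0.1, 1.3]
opening: 0.0182
```

Request:
apply_moves(series=[{"jaw": 1,"linear": [-0.1,0,0],"roll": 0},{"jaw": 1,"linear": [-0.208,0,0],"roll": 0},{"jaw": 1,"linear": [-0.208,0.06,0.03],"roll": 0.2},{"jaw": 1,"linear": [-0.208,0.14,0.065],"roll": 0.4},{"jaw": 1,"linear": [-0.208,0.22,0.1],"roll": 0.6},{"jaw": 1,"linear": [-0.208,0.3,0.135],"roll": 0.8},{"jaw": 1,"linear": [-0.208,0.37,0.17],"roll": 1},{"jaw": 1,"linear": [-0.208,0.432,0.197],"roll": 1},{"jaw": 1,"linear": [-0.208,0.432,0.197],"roll": 1}])

```text
t: 5.75
tool_pos: [0.5604, 0.0489, 0.1272]
orientation: [0.155, 1.563, -0.157]
force: [0.6, -0.5, -0.5]
opening: 0.0176
```

Request:
apply_moves(series=[{"jaw": 1,"linear": [0,0,0],"roll": 0.15},{"jaw": 1,"linear": [0,0,0],"roll": 0.3},{"jaw": 1,"linear": [0,0,0],"roll": 0.3}])

```text
t: 6.12
tool_pos: [0.5602, 0.048, 0.127]
orientation: [0.278, 1.551, -0.281]
force: [0.4, -0.4, -1.3]
opening: 0.0177
```

```bash
cat > m3.py <<'E'
from h import *
import sys
C=cam("wrist"); s=read_state(); M=R.from_rotvec(s["orientation"]).as_matrix(); im=C[0]; n=sys.argv[1]
p=np.array(s["tool_pos"]); print(s["t"],p.round(4),"zyaw",np.degrees(np.arctan2(M[1,2],M[0,2])).round(2),s["opening"].round(4),np.round(s["force"],1))
cv2.imwrite(f"pics/{n}.png",im); np.savez(f"{n}.npz",im=im,K=C[1],Rc=C[2],o=C[3])
a=np.radians(-20.6); S=np.array([[np.cos(a),-np.sin(a)],[np.sin(a),np.cos(a)]])
print("TCP in stand",(S.T@(p[:2]-[.5747,.1055])).round(4))
for q in [(-.105,-.06,.024),(.105,-.084,.024),(.105,-.036,.024)]: print("pred slot",q,proj(C,np.r_[S@q[:2]+[.5747,.1055],q[2]]).round(1))
E
python3 m3.py w3
```

```text
Traceback (most recent call last):
  File "m3.py", line 4, in <module>
    p=np.array(s["tool_pos"]); print(s["t"],p.round(4),"zyaw",np.degrees(np.arctan2(M[1,2],M[0,2])).round(2),s["opening"].round(4),np.round(s["force"],1))
                                                                                                             ^^^^^^^^^^^^^^^^^^
AttributeError: 'float' object has no attribute 'round'
```

```bash
sed -i 's/s\["opening"\].round(4)/round(s["opening"],4)/' m3.py; python3 m3.py w3
```

```text
6.225 [0.5603 0.0482 0.1271] zyaw -20.35 0.0181 [ 0.5  0.7 -0.6]
TCP in stand [ 0.0067 -0.0587]
pred slot (-0.105, -0.06, 0.024) [[318.3  50.3]]
pred slot (0.105, -0.084, 0.024) [[290.9 299.6]]
pred slot (0.105, -0.036, 0.024) [[343.6 299.8]]
```

View pics/w3.png

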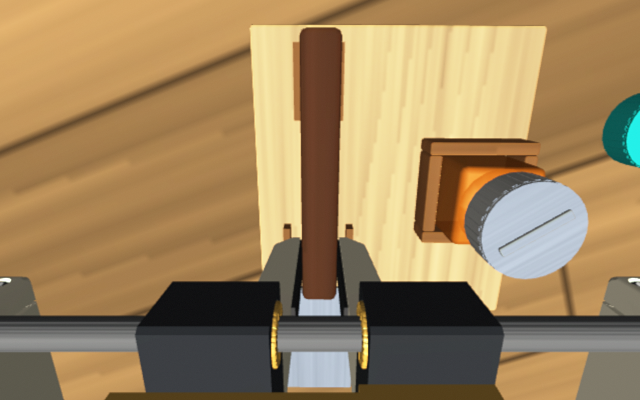

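The wrist view shows the handle centred at column 320 and the narrow bay walls at 293–345, with wide-bay wall ends at 287 and 349. That puts the slot within about 1 mm of the estimate. I'll bias 2 mm away from the jar so the gripper body clears the cap, and lower in stages.

Request:
apply_moves(series=[{"jaw": 1,"linear": [0.05,-0.0042,0.0017],"roll": 0},{"jaw": 1,"linear": [0.12,-0.0042,0.0017],"roll": 0},{"jaw": 1,"linear": [0.157,-0.0042,0.0017],"roll": 0},{"jaw": 1,"linear": [0.157,-0.0042,0.0017],"roll": 0},{"jaw": 1,"linear": [0.157,-0.0042,0.0017],"roll": 0}])

```text
t: 6.85
tool_pos: [0.5613, 0.0451, 0.0341]
orientation: [0.277, 1.549, -0.279]
force: [1.1, 1.1, -0.7]
opening: 0.0178
```

```bash
python3 m3.py w4; python3 - <<'E'
import cv2
im=cv2.imread("pics/w4.png"); from h import *
c=cam("side")[0][140:250,240:420]
cv2.imwrite("pics/w4b.png",np.vstack([cv2.resize(im[:,120:],None,fx=.75,fy=.75)[:270],cv2.resize(c,(390,238),interpolation=cv2.INTER_CUBIC)]))
E
```

```text
6.9 [0.5618 0.0451 0.0346] zyaw -20.33 0.018 [-0.   0.1 -1.3]
TCP in stand [ 0.0092 -0.061 ]
pred slot (-0.105, -0.06, 0.024) [[323.   21.2]]
pred slot (0.105, -0.084, 0.024) [[283.1 379.6]]
pred slot (0.105, -0.036, 0.024) [[357. 380.]]
```

View pics/w4b.png

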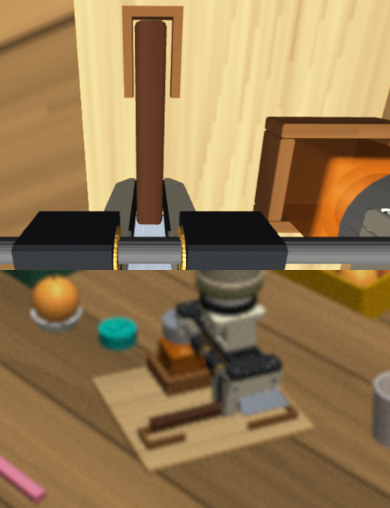

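The view shows the handle inside the narrow bay, with its walls at 125–182 and the handle at 135–166. The blade is over the wide bay and the gripper body is clear of the cap. I'll lower it the rest of the way, release and rise.

Request:
apply_moves(series=[{"jaw": 1,"linear": [0.012,0,-0.001],"roll": 0},{"jaw": 1,"linear": [0.027,0,-0.001],"roll": 0},{"jaw": 1,"linear": [0.028,0,-0.001],"roll": 0},{"jaw": 1,"linear": [0.028,0,-0.001],"roll": 0}])

```text
t: 7.45
tool_pos: [0.5612, 0.0454, 0.0176]
orientation: [0.277, 1.549, -0.279]
force: [0.0, 0.4, -0.7]
opening: 0.0174
```

Request:
apply_moves(series=[{"jaw": 0.4,"linear": [0,0,0],"roll": 0},{"jaw": 0.3,"linear": [0,0,0],"roll": 0},{"jaw": 0.3,"linear": [0,0,0],"roll": 0},{"jaw": 0.3,"linear": [-0.05,0,0],"roll": 0},{"jaw": 0.3,"linear": [-0.15,0,0],"roll": 0},{"jaw": -0.5,"linear": [-0.25,0,0],"roll": 0},{"jaw": -1,"linear": [-0.36,0,0],"roll": 0},{"jaw": -1,"linear": [-0.36,0,0],"roll": 0}])

```text
t: 8.45
tool_pos: [0.5637, 0.0458, 0.2409]
orientation: [0.279, 1.537, -0.277]
force: [0.6, 0.1, -0.0]
opening: 0.0577
```

```bash
python3 m3.py w5
```

```text
8.5 [0.5623 0.0458 0.2377] zyaw -20.33 0.0621 [-0.1 -0.3 -0.5]
TCP in stand [ 0.0094 -0.0603]
pred slot (-0.105, -0.06, 0.024) [[318.5  56.3]]
pred slot (0.105, -0.084, 0.024) [[298.1 240.5]]
pred slot (0.105, -0.036, 0.024) [[337.2 240.6]]
```

View pics/w5.png

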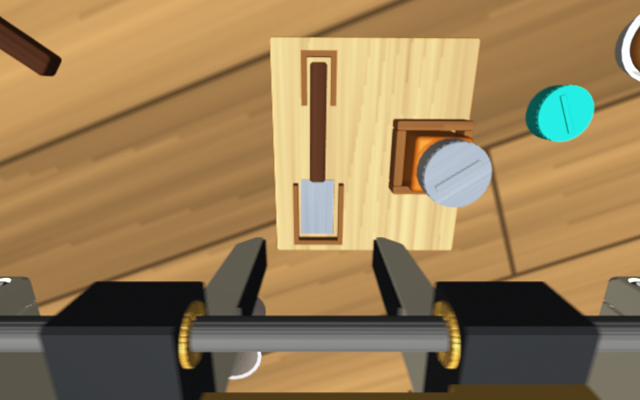

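The view shows the spreader lying flat in the slot, with the blade (300–335, 180–237) in the wide bay and the handle (318, 62–180) in the narrow one. The cap is at (455,173). Next I'll measure the cap.

```bash
cat > m5.py <<'E'
from h import *
d=np.load("w5.npz"); im=d["im"]; C=(im,d["K"],d["Rc"],d["o"]); hsv=cv2.cvtColor(im,cv2.COLOR_BGR2HSV)
m=cv2.inRange(hsv,(95,15,150),(125,80,255)); m[:, :400]=0; m[:130]=0; m[215:]=0; m[:,500:]=0
c=max(cv2.findContours(m,cv2.RETR_EXTERNAL,cv2.CHAIN_APPROX_NONE)[0],key=cv2.contourArea)
p=onplane(C,c[:,0],.1125)[:,:2]*1000; (x,y),r=cv2.minEnclosingCircle(p.astype(np.float32)); print("cap",x,y,r)
a=np.radians(-20.6); S=np.array([[np.cos(a),-np.sin(a)],[np.sin(a),np.cos(a)]]); print("in stand",S.T@(np.array([x,y])-[574.7,105.5]))
br=np.array([(436,190),(479,161)]); w=onplane(C,br,.115); v=(w[1]-w[0])[:2]; print("bar",w.mean(0),np.linalg.norm(v),np.degrees(np.arctan2(v[1],v[0])))
s=read_state(); M=R.from_rotvec(s["orientation"]).as_matrix()
for t in ([x/1000,y/1000,.18],[x/1000,y/1000,.080],[.5970,.1660,.080]): print("move",(M.T@(np.array(t)-s["tool_pos"])/.6).round(4))
print(s["t"],s["tool_pos"])
E
python3 m5.py
```

```text
cap 596.5792846679688 164.9430389404297 30.078222274780273
in stand [-0.43422376 63.34026702]
bar [0.59626299 0.1642985  0.115     ] 0.04354076383208598 106.84312504038293
move [ 0.0965  0.2059 -0.0165]
move [ 0.2632  0.2055 -0.0184]
move [ 0.2632  0.2074 -0.0183]
8.5 [0.56233052 0.04577163 0.23773782]
```

Request:
apply_moves(series=[{"jaw": -1,"linear": [0,0.1,-0.009],"roll": 0},{"jaw": -1,"linear": [0.02,0.207,-0.0185],"roll": 0},{"jaw": -1,"linear": [0.06,0.207,-0.0185],"roll": 0},{"jaw": -1,"linear": [0.12,0.207,-0.0185],"roll": 0},{"jaw": -1,"linear": [0.12,0.207,-0.0185],"roll": 0},{"jaw": -1,"linear": [0.12,0.207,-0.0185],"roll": 0}], force=60)

```text
t: 9.25
tool_pos: [0.5957, 0.1657, 0.166]
orientation: [0.278, 1.542, -0.278]
force: [0.4, 0.4, 0.2]
opening: 0.0933
```

```bash
python3 - <<'E'
from h import *
s=read_state(); M=R.from_rotvec(s["orientation"]).as_matrix(); print(s["t"],s["tool_pos"],s["opening"],M.round(4).tolist(),s["q"])
print((M.T@(np.array([.5968,.1655,.081])-s["tool_pos"])/.6).round(4))
E
```

```text
9.25 [0.59569823 0.16571717 0.16596768] 0.09332308868963989 [[0.0103, 0.3477, 0.9376], [-0.0019, 0.9376, -0.3477], [-0.9999, 0.0018, 0.0103]] [ 0.19079222  0.19860313  1.50908017 -0.00389975  1.42417632 -1.02434335]
[1.416e-01 1.000e-04 4.000e-04]
```

Request:
apply_moves(series=[{"jaw": -1,"linear": [0.07,0,0],"roll": 0},{"jaw": -1,"linear": [0.13,0,0],"roll": 0},{"jaw": -1,"linear": [0.142,0,0],"roll": 0},{"jaw": -1,"linear": [0.142,0,0],"roll": 0},{"jaw": -1,"linear": [0.142,0,0],"roll": 0},{"jaw": 1,"linear": [0.142,0,0],"roll": 0},{"jaw": 1,"linear": [0.142,0,0],"roll": 0},{"jaw": 1,"linear": [0.142,0,0],"roll": 0},{"jaw": 1,"linear": [0.142,0,0],"roll": 0},{"jaw": 1,"linear": [0.142,0,0],"roll": 0},{"jaw": 1,"linear": [0.142,0,0],"roll": 0}], force=60)

```text
t: 10.62
tool_pos: [0.5966, 0.1656, 0.0808]
orientation: [0.278, 1.542, -0.278]
force: [-1.1, -0.6, 2.3]
opening: 0.0593
```

```bash
cat > st.py <<'E'
from h import *
s=read_state(); M=R.from_rotvec(s["orientation"]).as_matrix(); print(s["t"],np.round(s["tool_pos"],4),round(s["opening"],4),"F",np.round(s["force"],1),"T",np.round(s["wrist_torque"],2),"yaw",np.degrees(np.arctan2(M[1,2],M[0,2])).round(2),"xaxis",M[:,0].round(4))
E
python3 st.py
```

```text
10.625 [0.5966 0.1656 0.0808] 0.0593 F [-1.1 -0.6  2.3] T [-0.07  0.04 -0.  ] yaw -20.35 xaxis [ 0.0103 -0.0019 -0.9999]
```

Request:
apply_moves(series=[{"jaw": 1,"linear": [-0.0004,0,0],"roll": -0.17},{"jaw": 1,"linear": [-0.0008,0,0],"roll": -0.33},{"jaw": 1,"linear": [-0.0012,0,0],"roll": -0.5},{"jaw": 1,"linear": [-0.0016,0,0],"roll": -0.67},{"jaw": 1,"linear": [-0.002,0,0],"roll": -0.83},{"jaw": 1,"linear": [-0.0023,0,0],"roll": -1},{"jaw": 1,"linear": [-0.0023,0,0],"roll": -1}])

```text
t: 11.5
tool_pos: [0.5964, 0.1655, 0.0821]
orientation: [-0.134, 1.557, 0.13]
force: [-0.2, -0.2, 0.1]
opening: 0.0593
```

```bash
python3 st.py
```

```text
11.5 [0.5964 0.1655 0.0821] 0.0593 F [-0.2 -0.2  0.1] T [0.15 0.11 0.1 ] yaw 9.62 xaxis [ 0.0099 -0.0019 -0.9999]
```

Request:
apply_moves(series=[{"jaw": 1,"linear": [-0.0004,0,0],"roll": -0.17},{"jaw": 1,"linear": [-0.0008,0,0],"roll": -0.33},{"jaw": 1,"linear": [-0.0012,0,0],"roll": -0.5},{"jaw": 1,"linear": [-0.0016,0,0],"roll": -0.67},{"jaw": 1,"linear": [-0.0019,0,0],"roll": -0.8},{"jaw": 1,"linear": [-0.0019,0,0],"roll": -0.8},{"jaw": 1,"linear": [-0.0019,0,0],"roll": -0.8}])

```text
t: 12.38
tool_pos: [0.5982, 0.166, 0.0856]
orientation: [-0.461, 1.509, 0.453]
force: [0.4, -0.3, 9.1]
opening: 0.0591
```

```bash
python3 st.py; python3 - <<'E'
from h import *
C=cam("wrist"); t=cam("top")
a=C[0]; b=cv2.resize(t[0][120:230,230:370],None,fx=2.9,fy=2.9,interpolation=cv2.INTER_CUBIC)
b=cv2.copyMakeBorder(b,0,max(0,400-b.shape[0]),0,0,cv2.BORDER_CONSTANT)[:400]
cv2.imwrite("pics/w6.png",cv2.resize(np.hstack([a[:,200:560],b]),None,fx=1,fy=1)); print(a.shape,b.shape)
E
```

```text
12.375 [0.5982 0.166  0.0856] 0.0591 F [ 0.4 -0.3  9.1] T [0.11 0.04 0.05] yaw 33.5 xaxis [ 0.014  -0.001  -0.9999]
(400, 640, 3) (400, 406, 3)
```

View pics/w6.png

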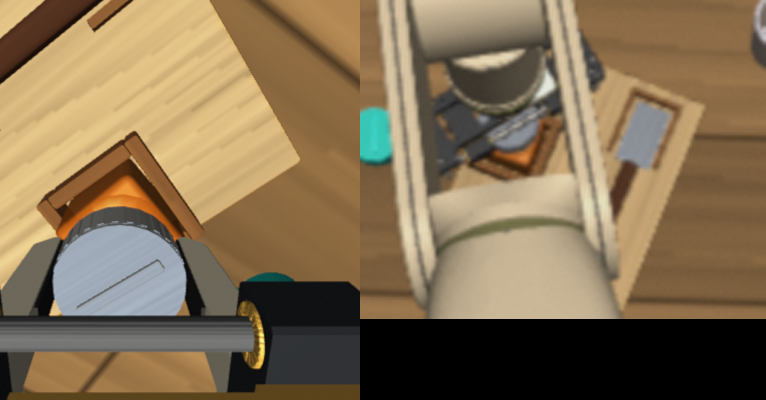

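```bash
python3 - <<'E'
from h import *
C=cam("wrist")
w=onplane(C,[(278,307),(362,262)],.119); w2=onplane(C,[(283,307.5),(363.5,266)],.119)
for q in(w,w2):
  v=(q[1]-q[0])[:2]; print(q.mean(0),np.linalg.norm(v),np.degrees(np.arctan2(v[1],v[0]))+20.6)
E
python3 st.py
```

```text
[0.59749421 0.16563295 0.119     ] 0.04370368674600259 175.80843894267588
[0.59758076 0.1674815  0.119     ] 0.041516016462076956 174.9464604501349
12.525 [0.5982 0.166  0.0855] 0.0593 F [-0.4 -0.   9.2] T [0.19 0.06 0.05] yaw 33.49 xaxis [ 0.014  -0.0011 -0.9999]
```

The bar is at about -4.5° to the stand's x, well past the release point. The cap has risen an extra 2.4 mm and the spring is pushing up with 9 N, so the thread is free. I'll lift straight up, slowly at first.

Request:
apply_moves(series=[{"jaw": 1,"linear": [-0.003,0,0],"roll": 0},{"jaw": 1,"linear": [-0.006,0,0],"roll": 0},{"jaw": 1,"linear": [-0.009,0,0],"roll": 0},{"jaw": 1,"linear": [-0.012,0,0],"roll": 0},{"jaw": 1,"linear": [-0.012,0,0],"roll": 0}])

```text
t: 13.15
tool_pos: [0.5981, 0.166, 0.0928]
orientation: [-0.461, 1.509, 0.453]
force: [-0.2, -0.2, -0.0]
opening: 0.0594
```

```bash
python3 st.py
```

```text
13.15 [0.5981 0.166  0.0928] 0.0594 F [-0.2 -0.2 -0. ] T [ 0.03  0.04 -0.02] yaw 33.49 xaxis [ 0.0141 -0.001  -0.9999]
```

Request:
apply_moves(series=[{"jaw": 1,"linear": [-0.01,0,0],"roll": 0},{"jaw": 1,"linear": [-0.02,0,0],"roll": 0},{"jaw": 1,"linear": [-0.03,0,0],"roll": 0},{"jaw": 1,"linear": [-0.04,0,0],"roll": 0},{"jaw": 1,"linear": [-0.05,0,0],"roll": 0},{"jaw": 1,"linear": [-0.051,0,0],"roll": 0},{"jaw": 1,"linear": [-0.051,0,0],"roll": 0},{"jaw": 1,"linear": [-0.051,0,0],"roll": 0}])

```text
t: 14.15
tool_pos: [0.5974, 0.166, 0.123]
orientation: [-0.461, 1.509, 0.453]
force: [-0.1, -0.7, -0.2]
opening: 0.0592
```

```bash
python3 st.py; python3 - <<'E'
from h import *
a=cam("wrist")[0]; b=cam("side")[0][130:240,250:400]
cv2.imwrite("pics/w7.png",np.hstack([a[:,180:500],cv2.resize(b,(480,352),interpolation=cv2.INTER_CUBIC)[:,:480] if 0 else cv2.copyMakeBorder(cv2.resize(b,(470,345),interpolation=cv2.INTER_CUBIC),0,55,0,0,cv2.BORDER_CONSTANT)]))
E
```

```text
14.15 [0.5974 0.166  0.123 ] 0.0592 F [-0.1 -0.7 -0.2] T [0.04 0.02 0.01] yaw 33.48 xaxis [ 0.0134 -0.0011 -0.9999]
```

View pics/w7.png

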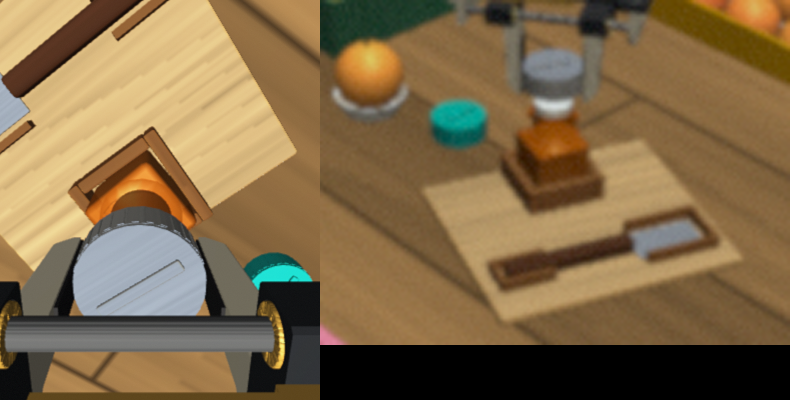

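The view shows the jar upright in its pocket, with the white seal disc visible below the lifted cap. The cap's lower edge is near side pixel (324,161), and the spreader is still in its slot. I'll check the height before handing in.

```bash
python3 - <<'E'
from h import *
C=cam("side"); c=np.array([.5974,.166]); d=C[3][:2]-c; d/=np.linalg.norm(d)
for z in(.124,.130,.136): print(z,proj(C,np.r_[c+.03*d,z]).round(1))
E
```

```text
0.124 [[323.9 164. ]]
0.13 [[323.9 162.3]]
0.136 [[324.  160.6]]
```

```bash
python3 -c "
from plant import *
print(close_job())"; python3 st.py
```

```text
the job is handed in; nothing more can be done
None
the job is handed in; nothing more can be done
```

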